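Pack two castings and snap the tote cover home

ROBOT

A 6-joint arm with a two-finger parallel gripper is mounted at the origin on the work surface. World frame = base frame: x ahead of the robot, y to its left, z up, the work surface at z = 0. Lengths are in m, angles in rad, forces in N, time in s.
With the tool pointing down it reaches from about 0.375 to 0.9 m from the base axis. Payload 3.1 kg.
Tool frame: the origin (TCP) lies at the very end of the fingers, on their centre line; the grasp point (between the pads) lies 19 mm behind it; x points along the fingers, z is the direction in which the jaws open and shut, and the axes are right-handed (so a half turn about x gives the same grasp; the last joint's range is limited). The gripper opens to 85 mm and grips with 20 to 120 N. Pads are 22 mm wide; open, the fingers measure 114 mm over their backs; the gripper's body (76 mm by 85 mm) begins 54 mm behind the grasp point. The pads swing forward as they close: fully open they stand 13 mm farther back than shut.
Start: joints at [-1.427, 0.527, 1.433, -0, 1.181, -0.178], TCP at [0.198, -0.593, 0.231] pointing down, gripper open.
Joint ranges: [-3.08, 3.08], [-0.75, 2.2], [0.22, 2.44], [-1.43, 4.57], [0, 2.65], [-2.85, 2.85]. Speed limits (rad/s): [2.79, 2.79, 3.14, 3.14, 3.14, 3.14].

INTERFACE

Orientations are given as a unit quaternion [x, y, z, w].
In Python, from rig import robot gives the robot as it stands.
- The arm moves only by the tool apply_moves, never from a script. Its argument "motion" is a list of rows, each a list of 7 numbers: the turn, a rotation vector about the tool's x, y, z in degrees, then the shift along the tool's x, y, z in m, then the closure in counts, from 0 (fully open) to 255 (shut). In form: [[rx, ry, rz, x, y, z, grip], ...]. A call has 1 to 8 rows; each row shifts and turns the commanded pose from where the row before left it, along the tool's axes as they then stand; what a row does not reach is not made up. A row lasts 1/10 s, in which the tool goes at most 50 mm and 8.59 degrees, less where a joint would pass 70% of its speed; a pose out of reach is approached as far as the arm can. A call with a gripper value outside its range is refused whole. The fingers move at their own pace and stop on an object; the grip force is fixed at half the most. Time passes only in rows, so rows that do not move let the fingers close. It gives the time, the measured TCP pose, the force and the opening at its end, in the units of the state.
- robot.observe(): the state, without advancing time (a new reading comes with each control period).
- robot.camera(name): name is "side" or "top"; returns a dict with "image" (480x640x3 uint8, blue, green, red), "K" (3x3 intrinsics, pixels), "rvec" (rotation vector, rad) and "tvec" (3), from world to camera coordinates, as OpenCV has them. Camera axes: x right, y down, z forward; pixel columns grow to the right and rows downward; lengths in m; the calibration is good to about 2 mm. A picture is of the moment at which its call begins. There is no depth.
- robot.finish_job(): hands the job in, once; it reports no verdict.
The state is a dict: "time": time; "q": joint angles; "qd": joint speeds; "effort": joint torques, N m; "tcp_pos": TCP position; "ee_rot": TCP orientation; "contact_force": force on the tool from outside, world axes, zero at the start; "wrist_torque": the same for the moment, N m; "opening": finger opening in m.
Only numpy, scipy, OpenCV 4.12 (cv2) and the standard library are available. Lean on these libraries where they do the work, as an engineer would, in place of code of your own. Each camera call takes 0.05 s, during which the arm holds its last target.

TASK

Move both aluminium castings from the green catch tray into the red tote, then fit the white cover over the tote and press it straight down until it snaps past the catches and sits fully down on the rim. Keep pressing firmly: finish with the gripper still pushing down on the cover, not letting go. Leave the yellow tin, the spring die set and the wrench where they are.

Things in the scene. Friction and masses are not known exactly. Their poses are not given: they have to be found in the camera images.
- tray: Green open catch tray, 170 (x) x 150 (y) x 24 mm high, walls and floor 4 mm, fixed to the bench. Origin: centre of its underside, z up. The castings start on its floor.
- casting1: Aluminium casting: block 46 (x) x 22 (y) x 18 mm high with a round boss 18 mm across on top (26 mm high in all), about 100 g. Origin: centre of its underside, x along its length, z up. Grip it across the 22 mm width.
- casting2: Second casting, the same as the first.
- tote: Red open tote fixed to the bench, 150 (x) x 110 (y) x 55 mm high. Origin: centre of its underside, z up; x is its long side. Walls and floor 4 mm; the mouth narrows to 135 x 95 mm at the rim. Inside, a black block 16 x 12 x 20 mm stands behind each catch, 32 to 52 mm above the underside, at x = +-52 mm, reaching in to y = +-39 mm.
- tote_rim (a point): Centre of the tote's mouth, level with the rim, 55 mm above the tote's origin. The rim's outer edge slopes in 3.5 mm over its top 6 mm as a lead-in. The catches are four sprung steel balls (10 mm) that stick out 4 mm from the two long sides at x = +-52 mm, 13 mm below the rim; they yield inward.
- cover: White snap cover, 159 (x) x 125 (y) mm, about 150 g, loose, skirt down on the bench. Origin: centre of the skirt's lower edge, z up; x is its long side. The plate's lower face is 22 mm, its top 26 mm above the origin. The skirt goes round the outside of the tote with 1.5 mm of play each side; fits either way round (half turn). A bead runs inside the skirt's lower edge on both long sides.
- cover_seat (a point): Centre of the plate's lower face, 22 mm above the cover's origin; it comes to rest at the tote's rim centre. The bead meets the balls when this point is 12 mm above the rim; pushing past them takes roughly 10 to 20 N, then the push drops suddenly and the balls help draw the cover down onto the rim. Keep about 10 N or more on it at the end.
- cover_grip (a point): Middle of the cover's black grip rib, 70 (x) x 20 (y) x 28 mm, which stands on the plate: this point is 42 mm above the cover's origin, the rib's top 54 mm. Grip it across the 20 mm, from above.
- tin: Yellow closed tin, 68 mm across and 70 mm high, a bystander. Origin: centre of its underside.
- die_set: Dark steel block 90 x 90 x 30 mm with four posts in red springs, 85 mm high in all, a bystander. Origin: centre of its underside.
- wrench: Steel wrench lying flat on the bench, about 160 mm long, a bystander. Origin: near the middle of its length, on the underside; x along its length.
Mind the look-alikes: they are no part of the job. What is shaped like the casting2 but purple is not meant.

How it is judged:
On the way, in this order (a step that is already met when the one before it is completed fails the run):
1. both castings lie inside the tote (x of casting1 in the frame of tote between -0.07 and 0.07 m and y of casting1 in the frame of tote between -0.05 and 0.05 m and z of casting1 in the frame of tote between 0 and 0.035 m and x of casting2 in the frame of tote between -0.07 and 0.07 m and y of casting2 in the frame of tote between -0.05 and 0.05 m and z of casting2 in the frame of tote between 0 and 0.035 m), for 0.2 s.
2. the cover is snapped down on the rim and pressed with more than 5 N (z of cover in the frame of tote between 0.028 and 0.0355 m and horizontal distance between cover and tote below 0.005 m and angle between cover's own z axis and vertical below 0.04 rad and contact force between cover and tote above 5 N and contact force between any of the fingers, the arm and cover above 3 N), for 0.3 s.
At the end, for the whole second after the job is handed in: Both castings are inside the tote; the cover is snapped on, with its origin 28 to 35.5 mm above the tote's, within 5 mm of centre and tilted less than 0.04 rad; the robot still presses on it (more than 5 N between cover and tote, more than 3 N between robot and cover) (all of step 1 and all of step 2); the arm keeps its last pose, push and grip.
It fails at once if the yellow tin is moved more than 30 mm (distance of tin from where it was at the start of the episode above 0.03 m).
It fails at once if the spring die set is moved more than 30 mm (distance of die_set from where it was at the start of the episode above 0.03 m).
It fails at once if the wrench is moved more than 30 mm (distance of wrench from where it was at the start of the episode above 0.03 m).
It also fails if it takes over 72 s, if anything falls off the work surface, if the arm or the gripper's body presses on something with over 40 N, if the wrist force passes 120 N, or if a joint passes its speed limit or range.

## Working session

There is one attempt and no reset: what is moved stays moved. The work goes in short steps, Python scripts to look and compute and a tool call to move; the robot and the scene stay as the last step left them, time stands still between calls to the robot, and variables do not carry over. Pictures are saved under pics/ and viewed, and the job is handed in when it is done.

Besides the shell and the picture viewer there is one more tool, called as name(argument=value, ...), one argument or row to a line, values as JSON. apply_moves: Moves the arm, as the interface text tells. Its arguments: {"type":"object","properties":{"motion":{"type":"array"}},"required":["motion"]}

```bash
ls; mkdir -p pics; python3 - <<'E'
from rig import robot
import cv2,numpy as np
print(robot.observe())
for n in("top","side"):
    c=robot.camera(n); cv2.imwrite(f"pics/{n}0.png",c["image"]); print(n,c["K"],c["rvec"],c["tvec"])
    R=cv2.Rodrigues(np.array(c["rvec"]))[0]; print("campos",-R.T@np.array(c["tvec"]).ravel())
    np.savez(f"cal_{n}.npz",K=c["K"],r=c["rvec"],t=c["tvec"])
E
```

```text
pics
{'time': 0.0, 'q': array([-1.42747120e+00,  5.28502300e-01,  1.43390821e+00,  3.48039534e-06,
        1.18138717e+00, -1.78504990e-01]), 'qd': array([ 0.00083622, -0.00015868,  0.00133667, -0.00010432,  0.00134273,
        0.00021242]), 'effort': array([ 2.20907590e-03, -4.42338932e+01, -1.78026778e+01, -1.08497652e-04,
        8.35845654e-03, -4.54095598e-06]), 'tcp_pos': array([ 0.19761137, -0.59218156,  0.23030954]), 'ee_rot': array([ 0.41399157,  0.57419133, -0.41286826,  0.57311002]), 'contact_force': array([ 0.00937845, -0.47832317, -0.51636975]), 'wrist_torque': array([ 0.00090709,  0.01496093, -0.0206311 ]), 'opening': 0.08543459033012098}
top [[510.23296632   0.         327.63952047]
 [  0.         510.23296632 236.40269641]
 [  0.           0.           1.        ]] [ 2.14116027 -2.19126172  0.14060123] [-0.05511056  0.56574399  0.97826477]
campos [ 0.44569135 -0.05468906  1.03849589]
side [[559.42396048   0.         313.42052141]
 [  0.         559.42396048 240.54528083]
 [  0.           0.           1.        ]] [ 2.17375813 -0.07618926  0.00811552] [-0.543789    0.05781236  1.14736477]
campos [ 0.50594605 -0.94212186  0.6869641 ]
```

View pics/top0.png

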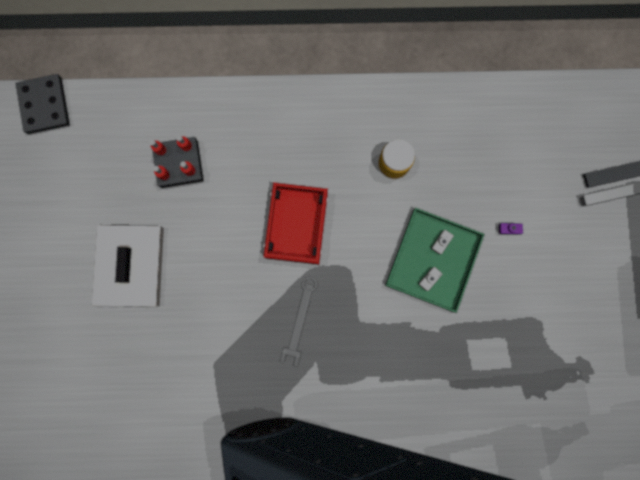

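View pics/side0.png

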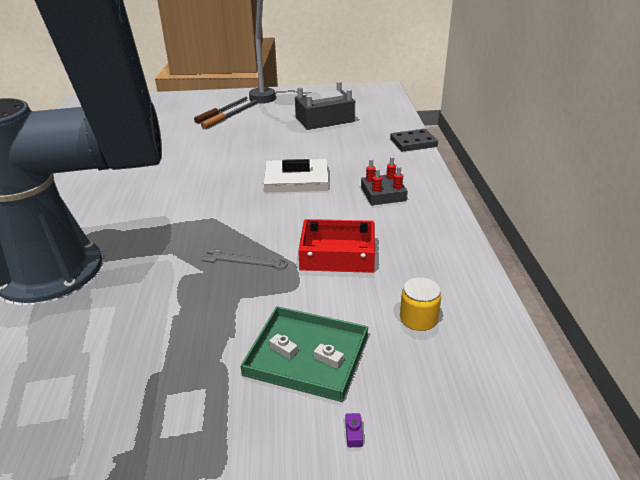

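The top view shows the tray at about (435,260) with castings at (443,241) and (430,278). The tote is at (295,223), the cover at (127,265), the tin at (397,158) and the wrench at (298,325). Next I enlarge these.

```bash
python3 - <<'E'
import cv2
t=cv2.imread("pics/top0.png");s=cv2.imread("pics/side0.png")
def cr(im,x,y,w,h,k,n):
    c=cv2.resize(im[y:y+h,x:x+w],None,fx=k,fy=k,interpolation=cv2.INTER_CUBIC)
    for i in range(0,w,10): cv2.putText(c,str(x+i),(i*k,10),0,.33,(255,0,255),1); cv2.line(c,(i*k,12),(i*k,18),(255,0,255),1)
    for i in range(0,h,10): cv2.putText(c,str(y+i),(0,i*k+4),0,.33,(255,0,255),1)
    cv2.imwrite("pics/"+n,c)
cr(t,380,200,110,115,5,"c1.png")
cr(t,255,175,80,95,6,"c2.png")
cr(t,85,215,85,100,6,"c3.png")
cr(s,235,300,140,100,5,"c4.png")
cr(s,255,145,85,55,8,"c5.png")
E
```

```text
(no output)
```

View pics/c1.png

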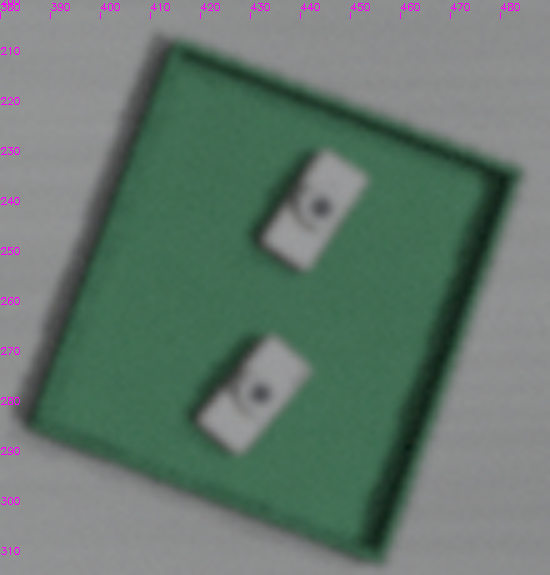

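View pics/c2.png

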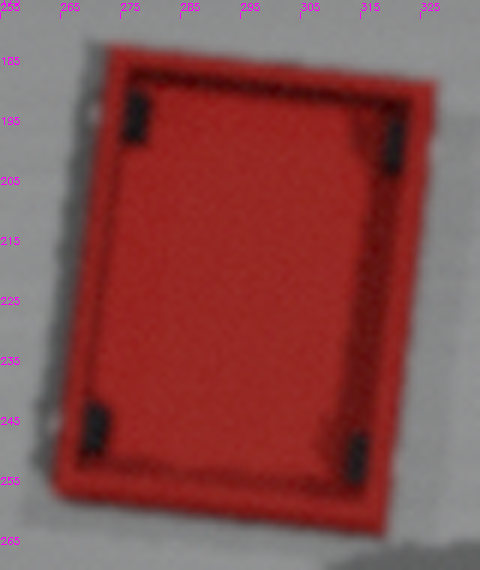

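View pics/c3.png

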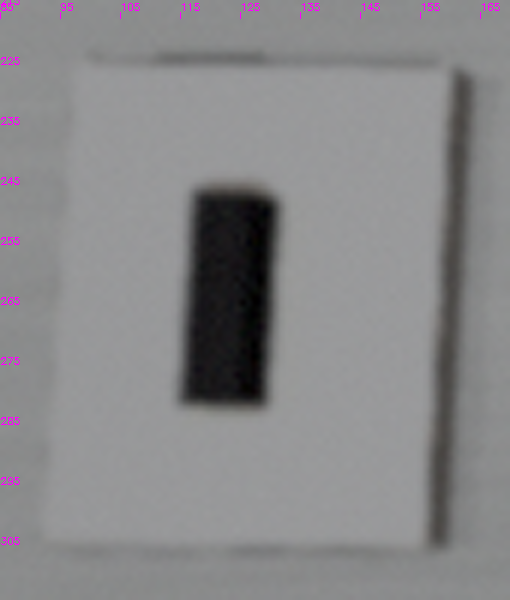

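View pics/c4.png

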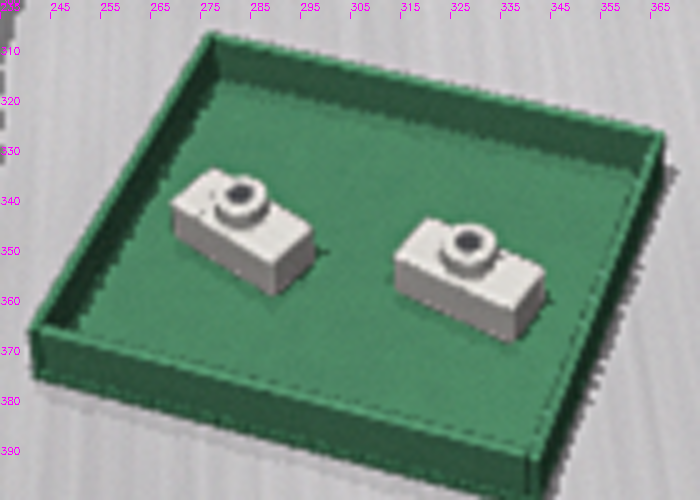

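View pics/c5.png

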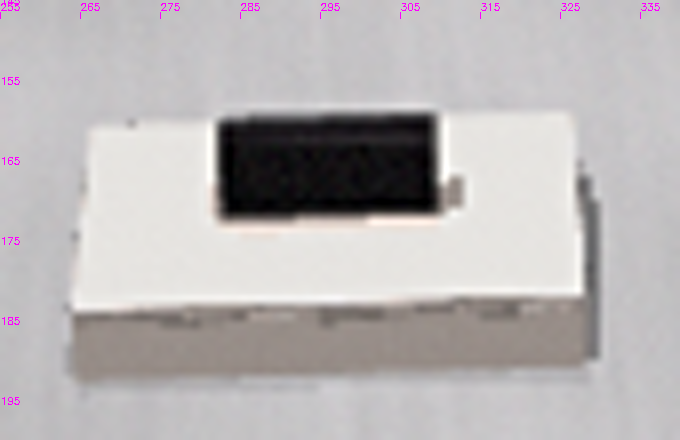

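```bash
cat > h.py <<'E'
import numpy as np,cv2
from scipy.optimize import least_squares
from scipy.spatial.transform import Rotation as Rn
C={n:np.load(f"cal_{n}.npz") for n in("top","side")}
def proj(n,P):
    c=C[n]; return cv2.projectPoints(np.array(P,float).reshape(-1,3),c["r"],c["t"],c["K"],None)[0].reshape(-1,2)
def ray(n,uv,z):
    c=C[n];R=cv2.Rodrigues(c["r"])[0];o=-R.T@c["t"].ravel()
    d=R.T@np.linalg.inv(c["K"])@np.array([uv[0],uv[1],1.]);return o+d*(z-o[2])/d[2]
def fit(obs,x0,base=0.,name=""):
    # obs: list (cam,(lx,ly,lz),(u,v))
    def res(p,full=False):
        c,s=np.cos(p[2]),np.sin(p[2]);r=[]
        for cam,l,uv in obs:
            P=[p[0]+c*l[0]-s*l[1],p[1]+s*l[0]+c*l[1],base+l[2]]
            r.append(proj(cam,P)[0]-np.array(uv))
        return np.array(r) if full else np.ravel(r)
    s=least_squares(res,x0,loss="soft_l1");print(name,s.x.round(4),"deg",np.degrees(s.x[2]).round(1));print(res(s.x,True).round(1).tolist());return s.x
E
cat > m.py <<'E'
from h import *
c=lambda ox,oy,k,u,v:(ox+(u+.5)/k-.5,oy+(v+.5)/k-.5)
def rect(cam,hx,hy,z,pts): # pts order: (+x,+y),(+x,-y),(-x,-y),(-x,+y)
    return [(cam,l,p) for l,p in zip([(hx,hy,z),(hx,-hy,z),(-hx,-hy,z),(-hx,hy,z)],pts)]
T=rect("top",.0735,.0535,.05,[c(255,175,6,*p) for p in [(108,45),(437,83),(385,533),(55,497)]])
S=[("side",(.052,-.057,.042),(363,255)),("side",(-.052,-.057,.042),(310,254))]
fit(T,[.47,.01,0],0,"tote top");fit(T+S,[.47,.01,0],0,"tote both")
K=rect("top",.0795,.0625,.026,[c(85,215,6,*p) for p in [(78,65),(452,66),(427,546),(45,545)]])
Rb=rect("top",.035,.01,.054,[c(85,215,6,*p) for p in [(195,195),(275,202),(266,402),(182,402)]])
Ks=rect("side",.0795,.0625,.026,[c(255,145,8,*p) for p in [(576,112),(584,297),(72,310),(90,123)]])
Rs=rect("side",.035,.01,.054,[c(255,145,8,*p) for p in [(438,113),(438,122),(222,125),(220,118)]])[:0]
fit(K,[.4,.3,0],0,"cover plate");fit(Rb,[.4,.3,0],0,"rib");fit(Ks,[.4,.3,0],0,"cover side");fit(K+Rb+Ks,[.4,.3,0],0,"cover all")
a=lambda *p:c(380,200,5,*p); b=lambda *p:c(235,300,5,*p)
# castA (upper in image); local x along up-right
A=rect("top",.023,.011,.018,[a(325,150),a(370,180),a(307,272),a(262,240)])+[("top",(0,0,.026),a(321,206))]
As=rect("side",.023,.011,.018,[b(428,218),b(545,270),b(515,308),b(395,258)])
# side view: which corners -- test by projecting fit
x=fit(A,[.44,-.28,-.6],.004,"A top")
B=rect("top",.023,.011,.018,[a(272,333),a(313,370),a(238,456),a(194,418)])+[("top",(0,0,.026),a(260,393))]
y=fit(B,[.38,-.26,-.6],.004,"B top")
for n,p,bh in (("A",x,(468,242)),("B",y,(240,194))):
    q=ray("side",b(*bh),.030);print(n,"boss side",q[:2].round(4), "boss top",ray("top",a(321,206) if n=="A" else a(260,393),.030)[:2].round(4))
    cs,sn=np.cos(p[2]),np.sin(p[2])
    P=[[p[0]+cs*i-sn*j,p[1]+sn*i+cs*j,.022] for i,j in [(.023,.011),(.023,-.011),(-.023,-.011),(-.023,.011)]]
    print(((proj("side",P)-[235,300])*5).round(0).tolist())
tr=rect("top",.085,.075,.024,[a(175,42),a(520,172),a(380,560),a(27,425)])
fit(tr,[.4,-.27,-.4],0,"tray?")
tin=ray("top",(397,152),.07);print("tin",tin)
for p in [(291,357),(308,288)]: print("wr",ray("top",p,.005))
E
python3 m.py
```

```text
tote top [ 0.5911 -0.0061 -0.1321] deg -7.6
[[0.4, 0.9], [-0.5, 0.4], [-0.0, -0.6], [0.1, -0.6]]
tote both [ 0.5923 -0.0058 -0.1263] deg -7.2
[[0.0, 0.4], [-0.9, -0.4], [0.0, -1.3], [0.1, -1.0], [-0.9, 0.6], [-1.2, 0.4]]
cover plate [ 0.517   0.3309 -0.0332] deg -1.9
[[-0.4, -0.5], [0.1, 0.0], [0.4, 0.4], [-0.0, -0.0]]
rib [ 0.5165  0.327  -0.0303] deg -1.7
[[1.5, -0.8], [-1.4, -1.9], [-1.8, 1.2], [1.7, 1.1]]
cover side [ 0.52    0.3316 -0.0467] deg -2.7
[[-0.2, 0.1], [0.4, -0.2], [-0.5, -0.2], [0.3, 0.3]]
cover all [ 0.5177  0.33   -0.036 ] deg -2.1
[[0.1, -0.9], [0.6, -0.2], [0.7, 0.1], [0.3, -0.5], [0.1, -1.4], [-2.9, -2.4], [-3.5, 0.6], [0.0, 0.5], [-1.3, 0.3], [-0.3, -0.0], [-1.1, 0.3], [-0.9, 0.7]]
A top [ 0.55   -0.2994 -0.6436] deg -36.9
[[0.1, -0.4], [0.1, -0.1], [-0.0, 0.0], [-0.1, 0.1], [-0.0, 0.4]]
B top [ 0.4769 -0.2711 -0.7661] deg -43.9
[[-0.0, -0.0], [0.0, 0.0], [-0.1, -0.1], [0.4, 0.0], [-0.2, 0.1]]
A boss side [ 0.5521 -0.2986] boss top [ 0.5507 -0.2995]
[[538.0, 266.0], [502.0, 309.0], [382.0, 253.0], [419.0, 212.0]]
B boss side [ 0.4788 -0.2708] boss top [ 0.477  -0.2716]
[[307.0, 224.0], [262.0, 261.0], [161.0, 198.0], [206.0, 162.0]]
tray? [ 0.515  -0.281  -0.3989] deg -22.9
[[-0.2, -1.6], [0.6, -0.5], [0.0, 1.4], [-0.4, 0.4]]
tin [ 0.72288401 -0.20703605  0.07      ]
wr [0.3286134  0.00979031 0.005     ]
wr [ 0.46393428 -0.0265143   0.005     ]
```

```bash
cat > g.py <<'E'
from h import *
from rig import robot
def goto(pos,jawyaw_deg,rows=None):
    o=robot.observe();R=Rn.from_quat(o["ee_rot"]).as_matrix();p=o["tcp_pos"]
    best=None
    for k in(0,180):
        a=np.radians(jawyaw_deg+k);z=np.array([np.cos(a),np.sin(a),0]);x=np.array([0,0,-1.]);y=np.cross(z,x)
        T=np.column_stack([x,y,z]);rv=np.degrees(Rn.from_matrix(R.T@T).as_rotvec())
        if best is None or np.linalg.norm(rv)<np.linalg.norm(best[0]): best=(rv,T)
    d=np.array(pos)-p
    print("t",round(o["time"],2),"tcp",p.round(4),"open",round(o["opening"],4),"F",o["contact_force"].round(1),"q6",o["q"][5].round(2))
    print("rotvec",best[0].round(2),"| shift tool now",(R.T@d).round(4),"| after turn",(best[1].T@d).round(4),"| world d",d.round(4))
E
python3 - <<'E'
from g import *
o=robot.observe();R=Rn.from_quat(o["ee_rot"]).as_matrix();print(R.round(3))
goto([.551,-.299,.15],-36.9+90)
E
```

```text
[[-0.     0.949  0.316]
 [ 0.002  0.316 -0.949]
 [-1.     0.    -0.002]]
t 0.1 tcp [ 0.1976 -0.5923  0.2304] open 0.0852 F [-0.8  0.7 -0.3] q6 -0.18
rotvec [ 5.534e+01 -1.100e-01  4.000e-02] | shift tool now [ 0.0809  0.428  -0.1663] | after turn [ 0.0804  0.1065 -0.4467] | world d [ 0.3534  0.2933 -0.0804]
```

apply_moves(
  motion=[
    [7.9, 0, 0, 0.01, 0, 0, 60],
    [7.9, 0, 0, 0.01, 0, 0, 60],
    [7.9, 0, 0, 0.01, 0, 0, 60],
    [7.9, 0, 0, 0.01, 0, 0, 60],
    [7.9, 0, 0, 0.01, 0, 0, 60],
    [7.9, 0, 0, 0.01, 0, 0, 60],
    [7.9, 0, 0, 0.01, 0, 0, 60],
  ],
)

```text
time: 0.8
tcp_pos: [0.1976, -0.5925, 0.1604]
ee_rot: [0.633, 0.315, -0.633, 0.314]
contact_force: [0.2, 0.3, -0.2]
opening: 0.0655
```

apply_moves(
  motion=[
    [0, 0, 0, 0, 0.009, -0.037, 60],
    [0, 0, 0, 0, 0.009, -0.037, 60],
    [0, 0, 0, 0, 0.009, -0.037, 60],
    [0, 0, 0, 0, 0.009, -0.037, 60],
    [0, 0, 0, 0, 0.009, -0.037, 60],
    [0, 0, 0, 0, 0.009, -0.037, 60],
    [0, 0, 0, 0, 0.009, -0.037, 60],
    [0, 0, 0, 0, 0.009, -0.037, 60],
  ],
)

```text
time: 1.6
tcp_pos: [0.4338, -0.3979, 0.1609]
ee_rot: [-0.632, -0.317, 0.633, -0.316]
contact_force: [-0.1, -0.8, 0.1]
opening: 0.065
```

apply_moves(
  motion=[
    [0, 0, 0, 0, 0.009, -0.037, 60],
    [0, 0, 0, 0, 0.009, -0.037, 60],
    [0, 0, 0, 0, 0.009, -0.037, 60],
    [0, 0, 0, 0, 0.008, -0.037, 60],
    [0, 0, 0, 0, 0, 0, 60],
    [0, 0, 0, 0, 0, 0, 60],
  ],
)

```text
time: 2.2
tcp_pos: [0.5498, -0.3009, 0.1608]
ee_rot: [-0.632, -0.317, 0.632, -0.317]
contact_force: [-1.0, -0.3, -0.2]
opening: 0.0655
```

```bash
python3 - <<'E'
from g import *
goto([.551,-.299,.007],-36.9+90)
c=robot.camera("side");cv2.imwrite("pics/s1.png",c["image"])
E
```

```text
t 2.2 tcp [ 0.5498 -0.3009  0.1608] open 0.0655 F [-1.  -0.3 -0.2] q6 1.53
rotvec [0.17 0.03 0.07] | shift tool now [ 0.1538  0.     -0.0023] | after turn [ 0.1538 -0.0002 -0.0023] | world d [ 0.0012  0.0019 -0.1538]
```

View pics/s1.png

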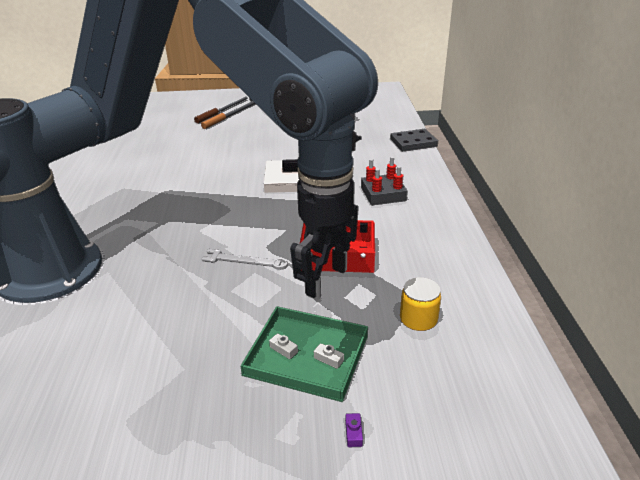

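The gripper is above the casting at about (325,290), and the scene hasn't changed. Descending now.

apply_moves(
  motion=[
    [0, 0, 0, 0.04, 0, -0.0023, 60],
    [0, 0, 0, 0.04, 0, 0, 60],
    [0, 0, 0, 0.04, 0, 0, 60],
    [0, 0, 0, 0.02, 0, 0, 60],
    [0, 0, 0, 0.013, 0, 0, 60],
    [0, 0, 0, 0, 0, 0, 60],
  ],
)

```text
time: 2.85
tcp_pos: [0.5492, -0.3003, 0.0066]
ee_rot: [-0.632, -0.317, 0.633, -0.315]
contact_force: [-0.2, 0.3, 0.3]
opening: 0.0653
```

apply_moves(
  motion=[
    [0, 0, 0, 0, 0, 0, 255],
    [0, 0, 0, 0, 0, 0, 255],
    [0, 0, 0, 0, 0, 0, 255],
    [0, 0, 0, 0, 0, 0, 255],
    [0, 0, 0, 0, 0, 0, 255],
    [0, 0, 0, 0, 0, 0, 255],
  ],
)

```text
time: 3.45
tcp_pos: [0.552, -0.3007, 0.0102]
ee_rot: [0.633, 0.315, -0.632, 0.317]
contact_force: [-0.3, -1.0, 6.6]
opening: 0.0205
```

apply_moves(
  motion=[
    [0, 0, 0, -0.02, 0, 0, 255],
    [0, 0, 0, -0.04, 0, 0, 255],
    [0, 0, 0, -0.04, 0, 0, 255],
    [0, 0, 0, -0.04, 0, 0, 255],
    [0, 0, 0, 0, 0, 0, 255],
    [0, 0, 0, 0, 0, 0, 255],
  ],
)

```text
time: 4.05
tcp_pos: [0.5514, -0.3001, 0.1497]
ee_rot: [0.633, 0.316, -0.632, 0.317]
contact_force: [0.5, 0.3, -0.2]
opening: 0.0205
```

```bash
python3 - <<'E'
from g import *
c=robot.camera("side");cv2.imwrite("pics/s2.png",c["image"])
# tote +x spot
t=np.array([.5915,-.006]);y=np.radians(-7.4)
p=t+.031*np.array([np.cos(y),np.sin(y)]);print(p)
goto([*p,.12],-7.4+90)
E
```

```text
[ 0.62224181 -0.00999266]
t 4.1 tcp [ 0.5505 -0.2995  0.1481] open 0.0201 F [-1.4 -0.1 -2. ] q6 1.54
rotvec [-2.945e+01 -1.000e-02  5.000e-02] | shift tool now [ 0.0282 -0.1162 -0.2747] | after turn [ 0.0281  0.0339 -0.2963] | world d [ 0.0718  0.2895 -0.0281]
```

View pics/s2.png

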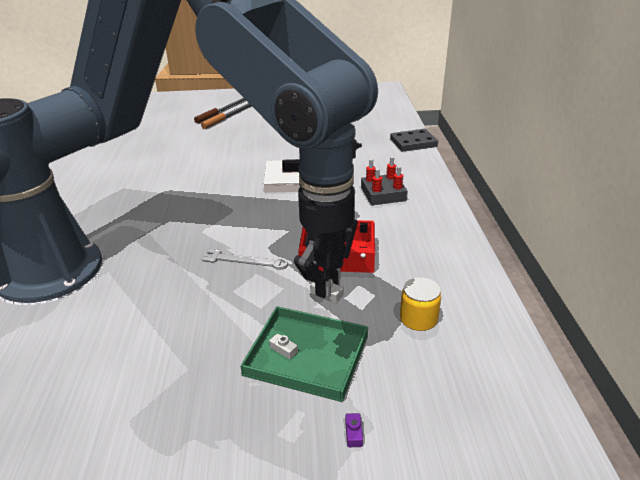

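The casting is held at (328,292).

apply_moves(
  motion=[
    [-7.4, 0, 0, 0, 0, 0, 255],
    [-7.4, 0, 0, 0, 0, 0, 255],
    [-7.4, 0, 0, 0, 0, 0, 255],
    [-7.3, 0, 0, 0, 0, 0, 255],
  ],
)

```text
time: 4.5
tcp_pos: [0.5497, -0.2989, 0.1458]
ee_rot: [-0.53, -0.47, 0.53, -0.466]
contact_force: [-0.5, 0.3, -0.7]
opening: 0.0203
```

apply_moves(
  motion=[
    [0, 0, 0, 0, 0.0042, -0.037, 255],
    [0, 0, 0, 0, 0.0042, -0.037, 255],
    [0, 0, 0, 0, 0.0042, -0.037, 255],
    [0, 0, 0, 0, 0.0042, -0.037, 255],
    [0, 0, 0, 0, 0.0042, -0.037, 255],
    [0, 0, 0, 0, 0.0042, -0.037, 255],
    [0, 0, 0, 0, 0.0042, -0.037, 255],
    [0, 0, 0, 0, 0.0042, -0.037, 255],
  ],
)

```text
time: 5.3
tcp_pos: [0.6209, -0.009, 0.1458]
ee_rot: [-0.53, -0.468, 0.532, -0.465]
contact_force: [0.4, -0.3, -0.3]
opening: 0.0203
```

apply_moves(
  motion=[
    [0, 0, 0, 0, 0, 0, 255],
    [0, 0, 0, 0, 0, 0, 255],
  ],
)

```text
time: 5.5
tcp_pos: [0.621, -0.0097, 0.1463]
ee_rot: [-0.529, -0.469, 0.532, -0.466]
contact_force: [0.2, -0.4, -1.1]
opening: 0.0206
```

```bash
python3 - <<'E'
from g import *
c=robot.camera("side");cv2.imwrite("pics/s3.png",c["image"])
goto([.6222,-.010,.012],-7.4+90)
E
```

```text
t 5.55 tcp [ 0.6211 -0.0108  0.1466] open 0.0203 F [ 1.3 -0.1 -0.3] q6 1.5
rotvec [0.08 0.02 0.2 ] | shift tool now [ 0.1346  0.0014 -0.0009] | after turn [ 0.1346  0.001  -0.0009] | world d [ 0.0011  0.0008 -0.1346]
```

View pics/s3.png

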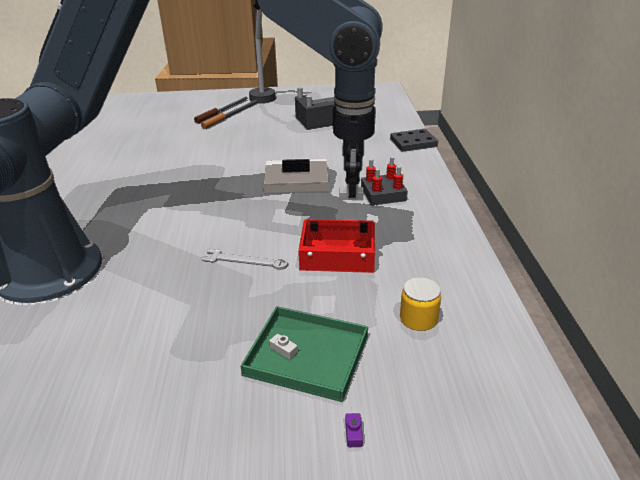

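The casting hangs at about (350,192), above the tote's right half. Lowering it in.

apply_moves(
  motion=[
    [0, 0, 0, 0.035, 0.001, -0.001, 255],
    [0, 0, 0, 0.035, 0, 0, 255],
    [0, 0, 0, 0.03, 0, 0, 255],
    [0, 0, 0, 0.02, 0, 0, 255],
    [0, 0, 0, 0.012, 0, 0, 255],
    [0, 0, 0, 0, 0, 0, 255],
  ],
)

```text
time: 6.15
tcp_pos: [0.6218, -0.011, 0.0142]
ee_rot: [-0.53, -0.468, 0.532, -0.465]
contact_force: [-0.4, 0.1, -1.2]
opening: 0.0203
```

apply_moves(
  motion=[
    [0, 0, 0, 0, 0, 0, 140],
    [0, 0, 0, 0, 0, 0, 140],
    [0, 0, 0, 0, 0, 0, 140],
    [0, 0, 0, 0, 0, 0, 140],
  ],
)

```text
time: 6.55
tcp_pos: [0.6241, -0.0099, 0.0174]
ee_rot: [0.531, 0.466, -0.531, 0.467]
contact_force: [-0.4, -0.1, 0.2]
opening: 0.0386
```

apply_moves(
  motion=[
    [0, 0, 0, -0.03, 0, 0, 140],
    [0, 0, 0, -0.04, 0, 0, 140],
    [0, 0, 0, -0.04, 0, 0, 140],
    [0, 0, 0, -0.03, 0, 0, 140],
    [0, 0, 0, 0, 0, 0, 140],
  ],
)

```text
time: 7.05
tcp_pos: [0.6269, -0.0103, 0.1621]
ee_rot: [0.533, 0.464, -0.528, 0.47]
contact_force: [0.3, -0.4, 0.3]
opening: 0.0389
```

```bash
python3 - <<'E'
from g import *
goto([.478,-.271,.15],-43.9+90)
E
```

```text
t 7.05 tcp [ 0.6269 -0.0103  0.1621] open 0.0389 F [ 0.3 -0.4  0.3] q6 1.5
rotvec [36.56 -0.17 -0.66] | shift tool now [ 0.011  -0.1145  0.2776] | after turn [0.0121 0.0735 0.2911] | world d [-0.1489 -0.2607 -0.0121]
```

apply_moves(
  motion=[
    [7.3, 0, -0.1, 0, 0, 0, 60],
    [7.3, 0, -0.1, 0, 0, 0, 60],
    [7.3, 0, -0.1, 0, 0, 0, 60],
    [7.3, 0, -0.1, 0, 0, 0, 60],
    [7.3, 0, -0.1, 0, 0, 0, 60],
  ],
)

```text
time: 7.55
tcp_pos: [0.6227, -0.0096, 0.1555]
ee_rot: [-0.649, -0.278, 0.654, -0.273]
contact_force: [0.6, 0.1, -0.5]
opening: 0.0654
```

apply_moves(
  motion=[
    [0, 0, 0, 0, 0.0092, 0.0364, 60],
    [0, 0, 0, 0, 0.0092, 0.0364, 60],
    [0, 0, 0, 0, 0.0092, 0.0364, 60],
    [0, 0, 0, 0, 0.0092, 0.0364, 60],
    [0, 0, 0, 0, 0.0092, 0.0364, 60],
    [0, 0, 0, 0, 0.0092, 0.0364, 60],
    [0, 0, 0, 0, 0.0092, 0.0364, 60],
    [0, 0, 0, 0, 0.0092, 0.0364, 60],
  ],
)

```text
time: 8.35
tcp_pos: [0.4734, -0.2716, 0.1559]
ee_rot: [-0.648, -0.28, 0.653, -0.274]
contact_force: [0.5, -1.2, -0.1]
opening: 0.0653
```

apply_moves(
  motion=[
    [0, 0, 0, 0, 0, 0, 60],
    [0, 0, 0, 0, 0, 0, 60],
  ],
)

```text
time: 8.55
tcp_pos: [0.4739, -0.271, 0.156]
ee_rot: [-0.649, -0.279, 0.653, -0.274]
contact_force: [-0.5, 0.4, 0.3]
opening: 0.0653
```

```bash
python3 - <<'E'
from g import *
goto([.478,-.271,.010],-43.9+90)
c=robot.camera("side");im=c["image"]
cv2.imwrite("pics/s4.png",im);cv2.imwrite("pics/s4c.png",cv2.resize(im[200:300,270:400],None,fx=5,fy=5,interpolation=2))
E
```

```text
t 8.55 tcp [ 0.4739 -0.271   0.156 ] open 0.0653 F [-0.5  0.4  0.3] q6 1.62
rotvec [-0.09  0.14  0.55] | shift tool now [ 0.1459  0.0043 -0.0032] | after turn [ 0.146   0.0029 -0.0029] | world d [ 0.0041  0.     -0.146 ]
```

View pics/s4.png

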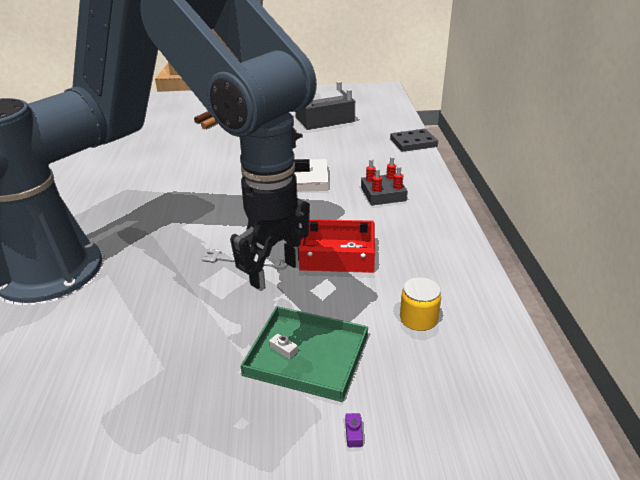

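View pics/s4c.png

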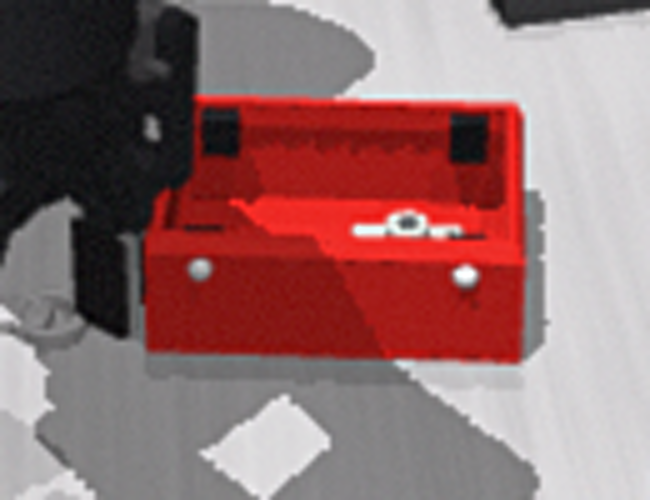

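The first casting lies flat in the tote's right half, boss at about (351,244). The gripper is over the tray's other casting, whose boss is at (283,340).

apply_moves(
  motion=[
    [0, 0, 0.5, 0, 0.003, -0.003, 60],
    [0, 0, 0, 0.04, 0, 0, 60],
    [0, 0, 0, 0.04, 0, 0, 60],
    [0, 0, 0, 0.04, 0, 0, 60],
    [0, 0, 0, 0.016, 0, 0, 60],
    [0, 0, 0, 0.008, 0, 0, 60],
    [0, 0, 0, 0, 0, 0, 60],
  ],
)

```text
time: 9.3
tcp_pos: [0.479, -0.2698, 0.0116]
ee_rot: [-0.649, -0.278, 0.651, -0.278]
contact_force: [-0.1, -0.1, -0.6]
opening: 0.0654
```

apply_moves(
  motion=[
    [0, 0, 0, 0, 0, 0, 255],
    [0, 0, 0, 0, 0, 0, 255],
    [0, 0, 0, 0, 0, 0, 255],
    [0, 0, 0, 0, 0, 0, 255],
    [0, 0, 0, 0, 0, 0, 255],
    [0, 0, 0, 0, 0, 0, 255],
  ],
)

```text
time: 9.9
tcp_pos: [0.4795, -0.2716, 0.014]
ee_rot: [-0.65, -0.276, 0.651, -0.278]
contact_force: [-0.8, 1.5, 7.6]
opening: 0.0197
```

apply_moves(
  motion=[
    [0, 0, 0, -0.02, 0, 0, 255],
    [0, 0, 0, -0.04, 0, 0, 255],
    [0, 0, 0, -0.04, 0, 0, 255],
    [0, 0, 0, -0.04, 0, 0, 255],
    [0, 0, 0, 0, 0, 0, 255],
    [0, 0, 0, 0, 0, 0, 255],
  ],
)

```text
time: 10.5
tcp_pos: [0.4792, -0.271, 0.1537]
ee_rot: [-0.65, -0.276, 0.651, -0.278]
contact_force: [0.4, 0.2, -1.2]
opening: 0.0198
```

```bash
python3 - <<'E'
from g import *
c=robot.camera("side");cv2.imwrite("pics/s5.png",c["image"])
t=np.array([.5915,-.006]);y=np.radians(-7.4)
p=t-.031*np.array([np.cos(y),np.sin(y)]);print(p)
goto([*p,.15],-7.4+90)
E
```

```text
[ 0.56075819 -0.00200734]
t 10.55 tcp [ 0.4784 -0.2704  0.1523] open 0.0201 F [ 0.3  0.6 -0.3] q6 1.62
rotvec [-36.47   0.15   0.05] | shift tool now [ 0.0017 -0.1266 -0.2506] | after turn [ 0.0023  0.0471 -0.2767] | world d [ 0.0824  0.2683 -0.0023]
```

View pics/s5.png

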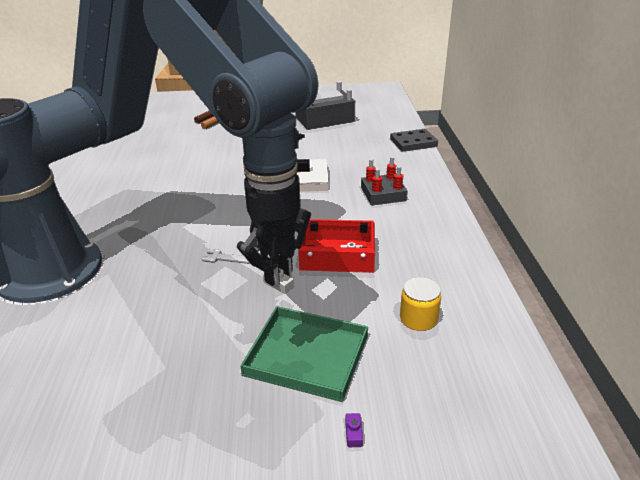

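The second casting is held at (283,285), and the tray is empty.

apply_moves(
  motion=[
    [-7.3, 0, 0, 0, 0, 0, 255],
    [-7.3, 0, 0, 0, 0, 0, 255],
    [-7.3, 0, 0, 0, 0, 0, 255],
    [-7.3, 0, 0, 0, 0, 0, 255],
    [-7.3, 0, 0, 0, 0, 0, 255],
  ],
)

```text
time: 11.05
tcp_pos: [0.4776, -0.2698, 0.1502]
ee_rot: [-0.529, -0.47, 0.531, -0.467]
contact_force: [-0.2, -0.1, -0.8]
opening: 0.0198
```

apply_moves(
  motion=[
    [0, 0, 0, 0, 0.0059, -0.0346, 255],
    [0, 0, 0, 0, 0.0059, -0.0346, 255],
    [0, 0, 0, 0, 0.0059, -0.0346, 255],
    [0, 0, 0, 0, 0.0059, -0.0346, 255],
    [0, 0, 0, 0, 0.0059, -0.0346, 255],
    [0, 0, 0, 0, 0.0059, -0.0346, 255],
    [0, 0, 0, 0, 0.0059, -0.0346, 255],
    [0, 0, 0, 0, 0.0059, -0.0346, 255],
  ],
)

```text
time: 11.85
tcp_pos: [0.5599, -0.0007, 0.1494]
ee_rot: [-0.529, -0.468, 0.533, -0.466]
contact_force: [0.7, -0.8, -1.0]
opening: 0.0202
```

apply_moves(
  motion=[
    [0, 0, 0, 0, 0, 0, 255],
    [0, 0, 0, 0, 0, 0, 255],
  ],
)

```text
time: 12.05
tcp_pos: [0.5599, -0.0014, 0.1498]
ee_rot: [-0.529, -0.468, 0.532, -0.467]
contact_force: [-0.2, -0.4, -0.8]
opening: 0.02
```

```bash
python3 - <<'E'
from g import *
goto([.5608,-.002,.017],-7.4+90)
E
```

```text
t 12.05 tcp [ 0.5599 -0.0014  0.1498] open 0.02 F [-0.2 -0.4 -0.8] q6 1.5
rotvec [0.16 0.15 0.3 ] | shift tool now [1.328e-01 1.600e-03 1.000e-04] | after turn [0.1328 0.0009 0.0005] | world d [ 0.0009 -0.0006 -0.1328]
```

apply_moves(
  motion=[
    [0, 0, 0, 0.035, 0.001, 0, 255],
    [0, 0, 0, 0.035, 0, 0, 255],
    [0, 0, 0, 0.03, 0, 0, 255],
    [0, 0, 0, 0.02, 0, 0, 255],
    [0, 0, 0, 0.012, 0, 0, 255],
    [0, 0, 0, 0, 0, 0, 255],
  ],
)

```text
time: 12.65
tcp_pos: [0.5603, -0.0036, 0.0177]
ee_rot: [-0.529, -0.467, 0.533, -0.465]
contact_force: [-0.1, 0.7, -1.3]
opening: 0.02
```

apply_moves(
  motion=[
    [0, 0, 0, 0, 0, 0, 140],
    [0, 0, 0, 0, 0, 0, 140],
    [0, 0, 0, 0, 0, 0, 140],
    [0, 0, 0, 0, 0, 0, 140],
  ],
)

```text
time: 13.05
tcp_pos: [0.5626, -0.0028, 0.0207]
ee_rot: [-0.531, -0.466, 0.532, -0.468]
contact_force: [-0.8, -0.3, 0.4]
opening: 0.0384
```

apply_moves(
  motion=[
    [0, 0, 0, -0.03, 0, 0, 140],
    [0, 0, 0, -0.04, 0, 0, 140],
    [0, 0, 0, -0.04, 0, 0, 140],
    [0, 0, 0, -0.03, 0, 0, 140],
    [0, 0, 0, 0, 0, 0, 140],
  ],
)

```text
time: 13.55
tcp_pos: [0.5655, -0.0028, 0.1649]
ee_rot: [0.532, 0.464, -0.53, 0.47]
contact_force: [0.3, -0.8, -0.6]
opening: 0.0383
```

```bash
python3 - <<'E'
from g import *
goto([.518,.3305,.15],-2.3+90)
E
```

```text
t 13.55 tcp [ 0.5655 -0.0028  0.1649] open 0.0383 F [ 0.3 -0.8 -0.6] q6 1.5
rotvec [-5.04  0.21 -0.56] | shift tool now [ 0.0129 -0.0898 -0.3246] | after turn [ 0.0149 -0.0608 -0.3312] | world d [-0.0475  0.3333 -0.0149]
```

apply_moves(
  motion=[
    [-5.0, 0.2, -0.5, 0, 0, 0, 60],
    [0, 0, 0, 0, -0.0085, -0.046, 60],
    [0, 0, 0, 0, -0.0085, -0.046, 60],
    [0, 0, 0, 0, -0.0085, -0.046, 60],
    [0, 0, 0, 0, -0.0085, -0.046, 60],
    [0, 0, 0, 0, -0.0085, -0.046, 60],
    [0, 0, 0, 0, -0.0085, -0.046, 60],
    [0, 0, 0, 0, -0.0085, -0.046, 60],
  ],
)

```text
time: 14.35
tcp_pos: [0.5148, 0.3235, 0.16]
ee_rot: [-0.508, -0.493, 0.513, -0.487]
contact_force: [0.1, 0.8, -0.7]
opening: 0.065
```

apply_moves(
  motion=[
    [0, 0, 0, 0, 0, -0.008, 60],
    [0, 0, 0, 0, 0, 0, 60],
    [0, 0, 0, 0, 0, 0, 60],
  ],
)

```text
time: 14.65
tcp_pos: [0.516, 0.3287, 0.1601]
ee_rot: [-0.508, -0.492, 0.513, -0.487]
contact_force: [-0.5, -0.2, -1.2]
opening: 0.0653
```

```bash
python3 - <<'E'
from g import *
goto([.5175,.3305,.031],-2.2+90)
a=robot.camera("side")["image"];b=robot.camera("top")["image"]
cv2.imwrite("pics/s6.png",a);cv2.imwrite("pics/t6.png",b)
L=cv2.resize(a[205:285,285:395],None,fx=4,fy=4,interpolation=2);M=cv2.resize(b[175:275,250:340],None,fx=4,fy=4,interpolation=2)
o=np.zeros((400,800,3),np.uint8);o[:320,:440]=L;o[:,440:]=M;cv2.imwrite("pics/x6.png",o)
E
```

```text
t 14.65 tcp [0.516  0.3287 0.1601] open 0.0653 F [-0.5 -0.2 -1.2] q6 1.99
rotvec [-0.16 -0.01  0.64] | shift tool now [ 0.1291  0.0029 -0.0018] | after turn [ 0.1291  0.0014 -0.0019] | world d [ 0.0015  0.0018 -0.1291]
```

View pics/s6.png

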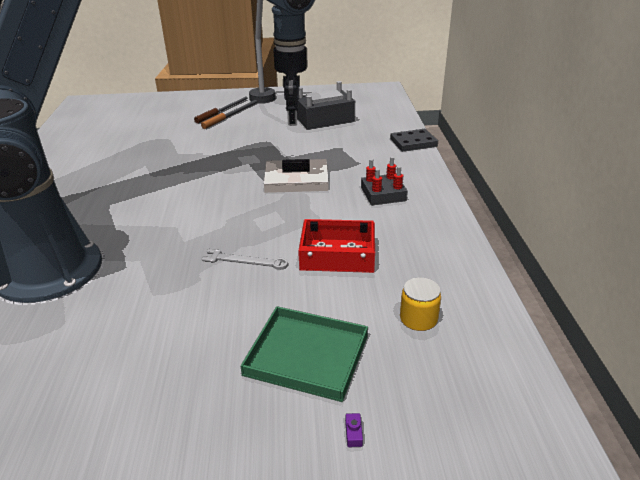

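View pics/x6.png

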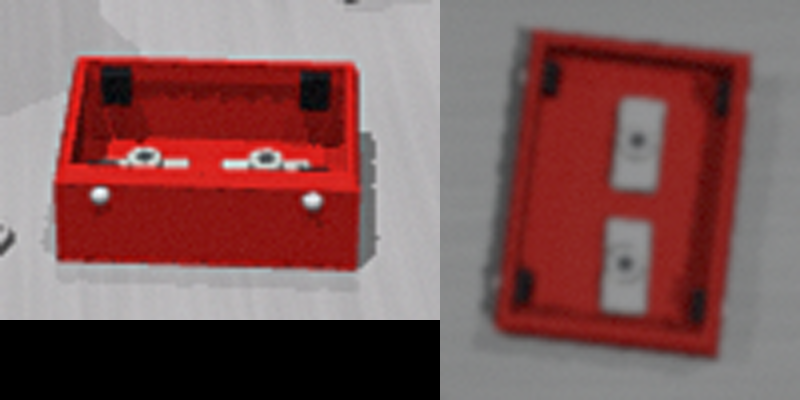

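View pics/t6.png

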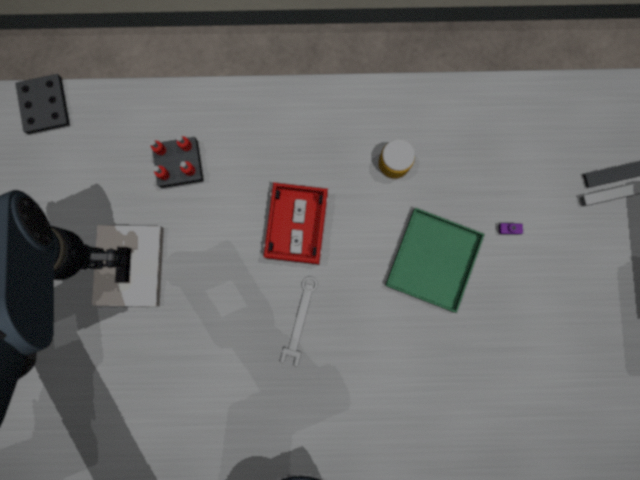

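Both castings lie flat side by side in the tote, with bosses at top pixels (299,210) and (296,241). The gripper is above the cover's rib at (123,264). Next I check the camera-to-robot offset using the placed castings.

```bash
python3 - <<'E'
from m import *
print("-----")
d=lambda u,v:c(250,175,4,u-440,v); e=lambda u,v:c(285,205,4,u,v)
for n,top,side,tcp in(("1",(637,140),(266,158),(.6225,-.0105)),("2",(624,263),(145,156),(.561,-.003))):
    print(n,ray("top",d(*top),.03)[:2].round(4),ray("side",e(*side),.03)[:2].round(4),"tcp",tcp)
T2=rect("top",.0735,.0535,.05,[d(*p) for p in[(533,29),(750,55),(717,355),(496,328)]])
S2=[("side",(.052,-.057,.042),e(313,200)),("side",(-.052,-.057,.042),e(100,195))]
S3=rect("side",.0725,.0525,.053,[e(355,63),e(361,186),e(56,182),e(79,60)])
fit(T2,[.59,0,-.1],0,"T2");fit(T,[.59,0,-.1],0,"T");fit(S2+S3,[.59,0,-.1],0,"S")
E
```

```text
tote top [ 0.5911 -0.0061 -0.1321] deg -7.6
[[0.4, 0.9], [-0.5, 0.4], [-0.0, -0.6], [0.1, -0.6]]
tote both [ 0.5923 -0.0058 -0.1263] deg -7.2
[[0.0, 0.4], [-0.9, -0.4], [0.0, -1.3], [0.1, -1.0], [-0.9, 0.6], [-1.2, 0.4]]
cover plate [ 0.517   0.3309 -0.0332] deg -1.9
[[-0.4, -0.5], [0.1, 0.0], [0.4, 0.4], [-0.0, -0.0]]
rib [ 0.5165  0.327  -0.0303] deg -1.7
[[1.5, -0.8], [-1.4, -1.9], [-1.8, 1.2], [1.7, 1.1]]
cover side [ 0.52    0.3316 -0.0467] deg -2.7
[[-0.2, 0.1], [0.4, -0.2], [-0.5, -0.2], [0.3, 0.3]]
cover all [ 0.5177  0.33   -0.036 ] deg -2.1
[[0.1, -0.9], [0.6, -0.2], [0.7, 0.1], [0.3, -0.5], [0.1, -1.4], [-2.9, -2.4], [-3.5, 0.6], [0.0, 0.5], [-1.3, 0.3], [-0.3, -0.0], [-1.1, 0.3], [-0.9, 0.7]]
A top [ 0.55   -0.2994 -0.6436] deg -36.9
[[0.1, -0.4], [0.1, -0.1], [-0.0, 0.0], [-0.1, 0.1], [-0.0, 0.4]]
B top [ 0.4769 -0.2711 -0.7661] deg -43.9
[[-0.0, -0.0], [0.0, 0.0], [-0.1, -0.1], [0.4, 0.0], [-0.2, 0.1]]
A boss side [ 0.5521 -0.2986] boss top [ 0.5507 -0.2995]
[[538.0, 266.0], [502.0, 309.0], [382.0, 253.0], [419.0, 212.0]]
B boss side [ 0.4788 -0.2708] boss top [ 0.477  -0.2716]
[[307.0, 224.0], [262.0, 261.0], [161.0, 198.0], [206.0, 162.0]]
tray? [ 0.515  -0.281  -0.3989] deg -22.9
[[-0.2, -1.6], [0.6, -0.5], [0.0, 1.4], [-0.4, 0.4]]
tin [ 0.72288401 -0.20703605  0.07      ]
wr [0.3286134  0.00979031 0.005     ]
wr [ 0.46393428 -0.0265143   0.005     ]
-----
1 [ 0.62   -0.0119] [ 0.622  -0.0113] tcp (0.6225, -0.0105)
2 [ 0.5582 -0.0044] [ 0.5606 -0.0039] tcp (0.561, -0.003)
T2 [ 0.5917 -0.0061 -0.1352] deg -7.7
[[0.3, 0.7], [-0.1, 0.3], [-0.3, -0.8], [0.1, -0.2]]
T [ 0.5911 -0.0061 -0.1321] deg -7.6
[[0.4, 0.9], [-0.5, 0.4], [-0.0, -0.6], [0.1, -0.6]]
S [ 0.5946 -0.0063 -0.1334] deg -7.6
[[0.2, 1.2], [0.2, 1.0], [-0.2, 0.5], [-1.0, -1.0], [0.8, -1.9], [-0.2, -0.2]]
```

apply_moves(
  motion=[
    [0, 0, 0.6, 0.03, 0.0015, -0.002, 60],
    [0, 0, 0, 0.035, 0, 0, 60],
    [0, 0, 0, 0.035, 0, 0, 60],
    [0, 0, 0, 0.02, 0, 0, 60],
    [0, 0, 0, 0.008, 0, 0, 60],
    [0, 0, 0, 0, 0, 0, 60],
    [0, 0, 0, 0, 0, 0, 60],
  ],
)

```text
time: 15.45
tcp_pos: [0.5188, 0.3315, 0.0338]
ee_rot: [0.512, 0.489, -0.509, 0.489]
contact_force: [0.1, -0.1, 0.8]
opening: 0.065
```

```bash
python3 - <<'E'
from g import *
goto([.5175,.3305,.031],-2.2+90)
E
```

```text
t 15.45 tcp [0.5188 0.3315 0.0338] open 0.065 F [ 0.1 -0.1  0.8] q6 2.0
rotvec [-0.23 -0.12 -0.12] | shift tool now [ 0.0028 -0.0013  0.0011] | after turn [ 0.0028 -0.0013  0.0011] | world d [-0.0013 -0.001  -0.0028]
```

apply_moves(
  motion=[
    [0, 0, 0, 0.003, 0.001, 0, 60],
    [0, 0, 0, 0, 0, 0, 255],
    [0, 0, 0, 0, 0, 0, 255],
    [0, 0, 0, 0, 0, 0, 255],
    [0, 0, 0, 0, 0, 0, 255],
    [0, 0, 0, 0, 0, 0, 255],
    [0, 0, 0, 0, 0, 0, 255],
  ],
)

```text
time: 16.15
tcp_pos: [0.5191, 0.3323, 0.0305]
ee_rot: [0.511, 0.49, -0.509, 0.49]
contact_force: [-1.3, -0.5, 5.1]
opening: 0.0187
```

apply_moves(
  motion=[
    [0, 0, 0, -0.015, 0, 0, 255],
    [0, 0, 0, -0.03, 0, 0, 255],
    [0, 0, 0, -0.03, 0, 0, 255],
    [0, 0, 0, -0.03, 0, 0, 255],
    [0, 0, 0, 0, 0, 0, 255],
    [0, 0, 0, 0, 0, 0, 255],
  ],
)

```text
time: 16.75
tcp_pos: [0.5185, 0.3316, 0.1353]
ee_rot: [0.511, 0.49, -0.509, 0.489]
contact_force: [-1.1, 0.7, -1.6]
opening: 0.0189
```

```bash
python3 - <<'E'
from g import *
goto([.5939,-.005,.137],-7.6+90)
a=robot.camera("side")["image"]
cv2.imwrite("pics/s7.png",a[40:260,180:460].repeat(2,0).repeat(2,1))
E
```

```text
t 16.75 tcp [0.5185 0.3316 0.1353] open 0.0189 F [-1.1  0.7 -1.6] q6 2.0
rotvec [ 5.24 -0.1  -0.07] | shift tool now [-0.0021  0.0892  0.3332] | after turn [-0.0017  0.1192  0.3237] | world d [ 0.0754 -0.3366  0.0017]
```

View pics/s7.png

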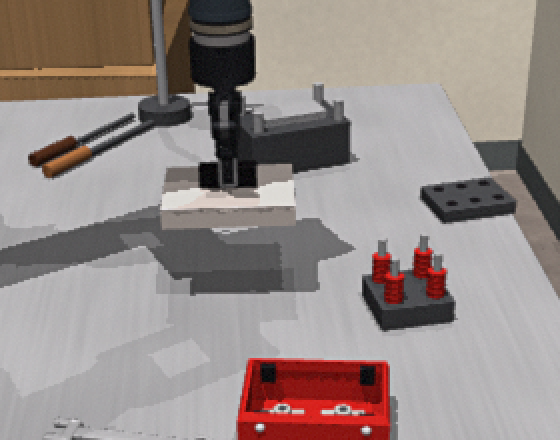

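The cover is held level by its rib. I raise it a little for clearance over the die set, turn and carry it.

apply_moves(
  motion=[
    [2.6, 0, 0, -0.015, 0, 0, 255],
    [2.6, 0, 0, -0.015, 0, 0, 255],
  ],
)

```text
time: 17.0
tcp_pos: [0.5167, 0.3308, 0.1623]
ee_rot: [-0.531, -0.466, 0.534, -0.464]
contact_force: [0.8, 0.8, -1.9]
opening: 0.019
```

apply_moves(
  motion=[
    [0, 0, 0, 0, 0.0149, 0.0404, 255],
    [0, 0, 0, 0, 0.0149, 0.0404, 255],
    [0, 0, 0, 0, 0.0149, 0.0404, 255],
    [0, 0, 0, 0, 0.0149, 0.0404, 255],
    [0, 0, 0, 0, 0.0149, 0.0404, 255],
    [0, 0, 0, 0, 0.0149, 0.0404, 255],
    [0, 0, 0, 0, 0.0149, 0.0404, 255],
    [0, 0, 0, 0, 0.0149, 0.0404, 255],
  ],
)

```text
time: 17.8
tcp_pos: [0.5929, -0.0059, 0.1621]
ee_rot: [-0.531, -0.467, 0.532, -0.464]
contact_force: [1.2, 1.0, -1.4]
opening: 0.019
```

apply_moves(
  motion=[
    [0, 0, 0, 0.015, 0, 0, 255],
    [0, 0, 0, 0.015, 0, 0, 255],
    [0, 0, 0, 0, 0, 0, 255],
    [0, 0, 0, 0, 0, 0, 255],
  ],
)

```text
time: 18.2
tcp_pos: [0.5931, -0.0041, 0.1328]
ee_rot: [-0.532, -0.467, 0.532, -0.465]
contact_force: [1.1, -0.4, -1.4]
opening: 0.0191
```

```bash
python3 - <<'E'
from g import *
goto([.5939,-.005,.10],-7.6+90)
a=robot.camera("side")["image"];b=robot.camera("top")["image"]
o=np.zeros((480,800,3),np.uint8);o[:,:400]=cv2.resize(a[160:280,290:390],None,fx=4,fy=4,interpolation=2);o[:,400:]=cv2.resize(b[165:285,240:340],None,fx=4,fy=4,interpolation=2)
cv2.imwrite("pics/x8.png",o)
E
```

```text
t 18.2 tcp [ 0.5931 -0.0041  0.1328] open 0.0191 F [ 1.1 -0.4 -1.4] q6 1.51
rotvec [ 0.04 -0.1   0.19] | shift tool now [0.0328 0.001  0.0009] | after turn [0.0328 0.0009 0.0008] | world d [ 0.0008 -0.0009 -0.0328]
```

View pics/x8.png

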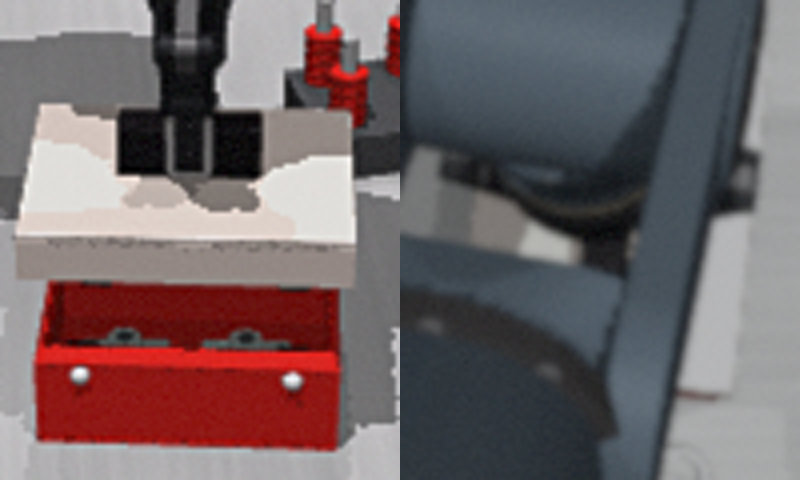

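```bash
python3 - <<'E' | sed '1,/-----/d'
from m import *
print("-----")
e=lambda u,v:c(290,160,4,u,v)
for b in(.098,.102,.106):
    fit(rect("side",.0795,.0625,.026,[e(350,112),e(356,243),e(17,240),e(41,104)])+[("side",(.0795,-.0625,0),e(355,287)),("side",(-.0795,-.0625,0),e(17,279))],[.59,0,-.1],b,str(b))
fit([("side",(.052,-.057,.042),e(292,381)),("side",(-.052,-.057,.042),e(79,376)),("side",(.075,-.055,0),e(338,447)),("side",(-.075,-.055,0),e(37,438)),("side",(-.075,-.055,.049),e(36,357)),("side",(.075,-.055,.049),e(341,365))],[.59,0,-.1],0,"tote")
E
```

```text
0.098 [ 5.945e-01  4.000e-04 -1.306e-01] deg -7.5
[[0.1, -0.4], [0.0, -0.2], [-0.2, -1.1], [-0.1, 0.4], [-0.3, 0.4], [0.4, 0.6]]
0.102 [ 0.5939 -0.0059 -0.1309] deg -7.5
[[0.4, -0.6], [0.3, -0.2], [-0.5, -1.1], [-0.3, 0.2], [-0.0, 0.5], [0.1, 0.7]]
0.106 [ 0.5933 -0.0122 -0.1311] deg -7.5
[[0.7, -0.8], [0.6, -0.2], [-0.8, -1.1], [-0.5, -0.0], [0.3, 0.6], [-0.2, 0.8]]
tote [ 0.5948 -0.0021 -0.1354] deg -7.8
[[0.2, -0.3], [0.4, -0.5], [-0.3, -0.1], [0.2, -0.0], [-0.5, 0.5], [-0.0, 0.5]]
```

apply_moves(
  motion=[
    [0, 0, 0, 0.015, 0.001, 0.0005, 255],
    [0, 0, 0, 0.015, 0, 0, 255],
    [0, 0, 0, 0.01, 0, 0, 255],
    [0, 0, 0, 0.005, 0, 0, 255],
    [0, 0, 0, 0, 0, 0, 255],
  ],
)

```text
time: 18.8
tcp_pos: [0.5947, -0.0047, 0.0884]
ee_rot: [0.532, 0.467, -0.532, 0.465]
contact_force: [0.2, 0.1, -1.2]
opening: 0.0189
```

apply_moves(
  motion=[
    [0, 0, 0, 0.003, 0, 0, 255],
    [0, 0, 0, 0.003, 0, 0, 255],
    [0, 0, 0, 0, 0, 0, 255],
    [0, 0, 0, 0, 0, 0, 255],
  ],
)

```text
time: 19.2
tcp_pos: [0.5954, -0.005, 0.0836]
ee_rot: [0.532, 0.466, -0.531, 0.466]
contact_force: [0.5, -0.8, -1.9]
opening: 0.0186
```

```bash
python3 - <<'E'
from g import *
goto([.5939,-.005,.0755],-7.6+90)
a=robot.camera("side")["image"]
cv2.imwrite("pics/x9.png",cv2.resize(a[180:280,285:395],None,fx=5,fy=5,interpolation=2))
E
```

```text
t 19.2 tcp [ 0.5954 -0.005   0.0836] open 0.0186 F [ 0.5 -0.8 -1.9] q6 1.5
rotvec [ 0.04 -0.08 -0.05] | shift tool now [ 0.0081 -0.0014  0.0003] | after turn [ 0.0081 -0.0014  0.0002] | world d [-0.0015 -0.     -0.0081]
```

View pics/x9.png

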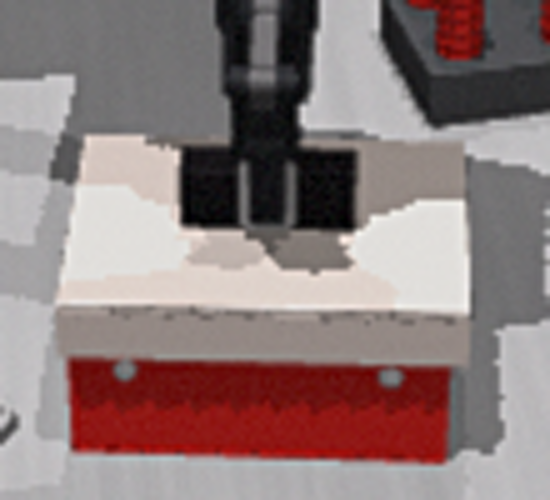

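The cover sits slightly right of the tote (overhang of about 13 px left, 20 px right in the 5x crop, so about 1.3 mm). I nudge it back while lowering.

apply_moves(
  motion=[
    [0, 0, 0, 0, -0.0013, 0, 255],
    [0, 0, 0, 0.002, 0, 0, 255],
    [0, 0, 0, 0.002, 0, 0, 255],
    [0, 0, 0, 0.002, 0, 0, 255],
    [0, 0, 0, 0, 0, 0, 255],
  ],
)

```text
time: 19.75
tcp_pos: [0.5937, -0.0047, 0.0769]
ee_rot: [0.532, 0.466, -0.532, 0.465]
contact_force: [-0.5, -0.1, -1.4]
opening: 0.0187
```

apply_moves(
  motion=[
    [0, 0, 0, 0.002, 0, 0, 255],
    [0, 0, 0, 0.002, 0, 0, 255],
    [0, 0, 0, 0, 0, 0, 255],
  ],
)

```text
time: 20.05
tcp_pos: [0.5946, -0.0046, 0.0748]
ee_rot: [0.533, 0.466, -0.531, 0.466]
contact_force: [-0.8, -0.2, 6.9]
opening: 0.0187
```

The skirt went over the rim with no resistance. The bead is now on the balls, so I press on.

apply_moves(
  motion=[
    [0, 0, 0, 0.001, 0, 0, 255],
    [0, 0, 0, 0.001, 0, 0, 255],
    [0, 0, 0, 0.001, 0, 0, 255],
    [0, 0, 0, 0, 0, 0, 255],
  ],
)

```text
time: 20.45
tcp_pos: [0.5954, -0.0048, 0.0738]
ee_rot: [0.534, 0.465, -0.531, 0.466]
contact_force: [-2.4, 0.6, 17.0]
opening: 0.019
```

apply_moves(
  motion=[
    [0, 0, 0, 0.001, 0, 0, 255],
    [0, 0, 0, 0.001, 0, 0, 255],
    [0, 0, 0, 0.001, 0, 0, 255],
    [0, 0, 0, 0, 0, 0, 255],
  ],
)

```text
time: 20.85
tcp_pos: [0.5948, -0.0048, 0.0678]
ee_rot: [0.533, 0.465, -0.531, 0.466]
contact_force: [1.9, 0.5, -3.5]
opening: 0.0186
```

Snapped past: the force dropped from 17 N to -3.5 N. I carry on down to the rim and load it.

apply_moves(
  motion=[
    [0, 0, 0, 0.001, 0, 0, 255],
    [0, 0, 0, 0.001, 0, 0, 255],
    [0, 0, 0, 0.001, 0, 0, 255],
    [0, 0, 0, 0.001, 0, 0, 255],
    [0, 0, 0, 0, 0, 0, 255],
  ],
)

```text
time: 21.35
tcp_pos: [0.5934, -0.0046, 0.0636]
ee_rot: [0.532, 0.467, -0.532, 0.466]
contact_force: [-1.9, 2.0, 0.5]
opening: 0.0192
```

apply_moves(
  motion=[
    [0, 0, 0, 0.001, 0, 0, 255],
    [0, 0, 0, 0.001, 0, 0, 255],
    [0, 0, 0, 0.001, 0, 0, 255],
    [0, 0, 0, 0, 0, 0, 255],
  ],
)

```text
time: 21.75
tcp_pos: [0.5935, -0.0046, 0.0635]
ee_rot: [0.532, 0.466, -0.531, 0.466]
contact_force: [-7.0, 0.5, 18.3]
opening: 0.0187
```

apply_moves(
  motion=[
    [0, 0, 0, 0.001, 0, 0, 255],
    [0, 0, 0, 0, 0, 0, 255],
    [0, 0, 0, 0, 0, 0, 255],
    [0, 0, 0, 0, 0, 0, 255],
    [0, 0, 0, 0, 0, 0, 255],
    [0, 0, 0, 0, 0, 0, 255],
  ],
)

```text
time: 22.35
tcp_pos: [0.5935, -0.0046, 0.0635]
ee_rot: [0.532, 0.466, -0.531, 0.466]
contact_force: [-8.4, 0.6, 24.4]
opening: 0.0187
```

```bash
python3 - <<'E'
from g import *
goto([.5939,-.005,.0635],-7.6+90)
a=robot.camera("side")["image"]
print(robot.observe()["contact_force"])
cv2.imwrite("pics/x10.png",cv2.resize(a[180:280,285:395],None,fx=5,fy=5,interpolation=2));cv2.imwrite("pics/s10.png",a)
E
```

```text
t 22.35 tcp [ 0.5935 -0.0046  0.0635] open 0.0187 F [-8.4  0.6 24.4] q6 1.5
rotvec [ 0.06 -0.07 -0.04] | shift tool now [-0.      0.0004  0.0003] | after turn [-0.      0.0004  0.0003] | world d [ 0.0004 -0.0004  0.    ]
[-8.49316693  1.8651678  24.64738994]
```

View pics/x10.png

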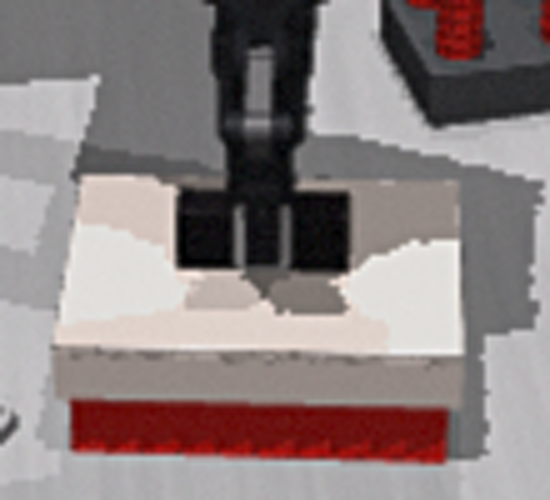

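View pics/s10.png

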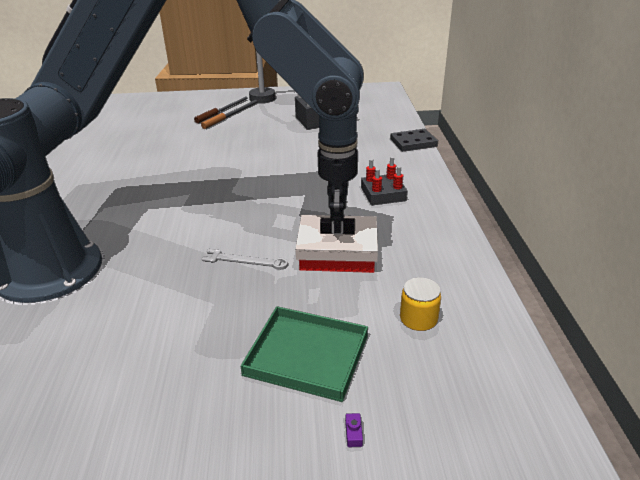

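The cover sits level and fully down on the tote: its skirt covers the balls, and the red wall shows only from row 400 to 455 of the crop. The bystanders are where they were. The push holds at about 24 N, so I hand in.

```bash
python3 - <<'E'
from rig import robot
print(robot.finish_job()); o=robot.observe(); print(o["time"],o["tcp_pos"].round(4),o["contact_force"].round(1))
E
```

```text
the job is handed in; nothing more can be done
None
the job is handed in; nothing more can be done
```

Both castings are in the red tote, and the white cover is snapped down on it with the gripper still holding the rib and pushing. I handed the job in at about 22.4 s. No verdict is reported, and no state could be read after the hand-in.

**Snap:** the push rose to about 17 N at the balls, dropped to about -3.5 N as the bead passed them, then built up again on the rim.

**Last checks before hand-in:**
- **Push:** about 24 N downward, steady.
- **Height:** the TCP was at z = 0.0635 m. With the grip height on the rib, that puts the cover's origin 33 mm above the tote's, as it should be when fully seated.
- **Position:** within about 1 mm of my estimate of the tote's centre. Tool tilt was under 0.1°.
- **Pictures:** before covering, both castings lay flat inside the tote. In the last picture the cover is level with its skirt over the balls, and the tin, die set and wrench look unmoved.

**What disagreed:**
- The two cameras differed by about 2–3 mm in x. I corrected for this using the placed castings.
- The final push also carried a steady side force of about 8 N in x, which I left as it was.

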